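# Put the loose optomechanics away with their own kind

## Robot

A 6-joint arm with a two-finger parallel gripper is mounted at the origin on a cart in front of the work surface, level with it; the furniture and walls round the work are solid. World frame = base frame: x ahead of the robot, y to its left, z up, the work surface at z = 0. Lengths are in mm, angles in rad, forces in N, time in s.
With the tool pointing down it reaches from about 275 to 875 mm from the base axis. Payload 12.5 kg.
Tool frame: the origin (TCP) lies midway between the tips of the shut fingers; the grasp point (between the pads) lies 19 mm behind it; z points along the fingers, y is the line along which they close (so a half turn about z gives the same grasp; the last joint's range is limited). The gripper opens to 85 mm and grips with 20 to 120 N. Pads are 22 mm wide; open, the fingers measure 114 mm over their backs; the gripper's body (76 mm by 85 mm) begins 54 mm behind the grasp point. The pads swing forward as they close: fully open they stand 13 mm farther back than shut.
Start: joints at [1.079, 0.351, 1.652, -0, 1.139, -0.085], TCP at [217.588, 505.114, 231.29] pointing down, gripper open.
Joint ranges: [-2.75, 2.75], [-0.79, 2.1], [0.01, 2.65], [-1.57, 4.71], [0.07, 3.14], [-2.87, 2.87]. Speed limits (rad/s): [2.22, 2.22, 2.79, 3.14, 3.14, 3.14].

## Interface

Orientations are given as a unit quaternion [w, x, y, z].
In Python, from station import r gives the robot as it stands. The module is installed in compiled form; this text tells all that it offers.
- The arm moves only by the tool play_rows, never from a script. Its argument "commands" is a list that holds one entry, the list of rows, each a list of 7 numbers: the shift along the tool's x, y, z in cm, then the turn, a rotation vector about the tool's x, y, z in rad, then the closure, from 0 (fully open) to 1 (shut). In form: [[[dx, dy, dz, wx, wy, wz, hand], ...]]. A call has 1 to 12 rows; each row shifts and turns the commanded pose from where the row before left it, along the tool's axes as they then stand; what a row does not reach is not made up. A row lasts 1/12 s, in which the tool goes at most 41.7 mm and 7.16 degrees, less where a joint would pass 70% of its speed; a pose out of reach is approached as far as the arm can. A call is refused whole if a number of a shift passes 4.17 or a number of a turn 0.125, either way. A call with a gripper value outside its range is refused whole. The fingers move at their own pace and stop on an object; "squeeze" is the grip in N (left out, the last holds). Time passes only in rows, so rows that do not move let the fingers close. It gives the time, the measured TCP pose, the force, the opening and the grip force at its end, in the units of the state.
- r.state(): the state, without advancing time (a new reading comes with each control period).
- r.capture(name): name is "scene" or "top" or "wrist"; returns (picture, depth): 400x640x3 uint8, blue, green, red; 400x640 float32, mm along the optical axis (not along the pixel's ray), 0 where there is no reading.
- r.camera_info(name): a dict with "K" (3x3 intrinsics, pixels), "R" (3x3) and "t" (3): a world point X has camera coordinates R X + t; the wrist camera has in their place "tool_from_camera" (4x4, takes a point from camera to tool coordinates, whose origin is the TCP and whose axes are the flange's). Camera axes: x right, y down, z forward; pixel columns grow to the right and rows downward; lengths in mm; the calibration is good to about 2 mm. A picture is of the moment at which its call begins: read the wrist's pose just before it. camera_info takes no time and is no camera call.
- r.hand_in(): hands the job in; it is judged then, once.
The state is a dict: "time": time; "joint_pos": joint angles; "qd": joint speeds; "effort": joint torques, N m; "eef_pos": TCP position; "orientation": TCP orientation; "contact_force": force on the tool from outside, world axes, zero at the start; "ft_torque": the same for the moment, N m; "grip_width": finger opening in mm; "grip_force": force on a finger pad.
Only numpy, scipy, OpenCV 4.12 (cv2) and the standard library are available. Lean on these libraries where they do the work, as an engineer would, in place of code of your own. Each camera call takes 0.05 s, during which the arm holds its last target. There are 200 camera calls.

## Task

Put the loose parts on the bench away: stand each post holder in the empty bay of the rack that already keeps one of the same height, and the mirror mount squarely in the empty bay beside the other mount, lined up with it. Stand the objective in the round recess of its stand and lower its dust cover over it, so that the cover stands on the block inside the raised ring.

Things in the scene. Friction and masses are not known exactly. Their poses are not given: they have to be found in the camera images.
- tall_holder_mid (a point): The TALL loose post holder: a black upright tube, 26 mm diameter, 75 mm tall, about 0.14 kg, standing on the table. The point lies on the tube's axis, half-way up (37.5 mm above its foot). z up along the tube. A small metal thumb screw near the top sticks out along -y to 29 mm from the axis; grip the tube across x to keep clear of it.
- short_holder_mid (a point): The SHORT loose post holder: like the tall one (black tube, 26 mm diameter, thumb screw out to 29 mm along -y) but only 50 mm tall, about 0.09 kg. The point lies on the tube's axis, half-way up (25 mm above its foot). z up.
- mirror_mount_mid (a point): The loose mirror mount: a black square plate with a round opening, standing upright, with two small metal screws behind; 46 (x) x 50 (y) x 50 (z) mm in all, about 0.085 kg. The point is the middle of that envelope, 25 mm above the foot. The plate is the front 22 mm in x (its mid-plane lies 12 mm from the point along -x) and carries the weight; grip it across its 50 mm in y, there. z up.
- objective_mid (a point): The loose microscope objective: a silver-white round barrel with a thin ring line, narrowing in its upper part, standing on its thread; 27 mm diameter (the widest part is the lower half), 47 mm tall, about 0.16 kg. The point lies on its axis, half-way up (23.5 mm above its foot). z up.
- dust_cover_mid (a point): The objective's dust cover: a white plastic cup standing mouth down with a black grip knob on top; 60 mm outside and 54 mm inside diameter, cup 58 mm tall with 54 mm clear depth inside, knob 18 mm diameter and 14 mm tall on top of it: 72 mm in all, about 0.06 kg. The point lies on its axis, 36 mm above its lower rim. z up.
- tall_rack_bay (a point): The EMPTY bay of the grey two-bay rack whose other bay already holds a TALL (75 mm) post holder. The rack is fixed, 112 (x) x 58 (y) mm, its rim 20 mm above the table. The point is the middle of the empty bay's floor, 4 mm above the table; the bay is 50 x 50 mm inside, the walls rise 16 mm above its floor. x runs along the rack from the empty bay to the full one; the kept holder's axis stands 54 mm away along +x. z up.
- short_rack_bay (a point): The EMPTY bay of the other, identical rack, whose other bay already holds a SHORT (50 mm) post holder. Same sizes and axes as the tall holders' rack: point in the middle of the empty bay's floor, 4 mm above the table, bay 50 x 50 mm, kept holder 54 mm away along +x.
- mount_tray_bay (a point): The EMPTY bay of the grey two-bay tray whose other bay already holds a mirror mount. The tray is fixed, 136 (x) x 74 (y) mm, its rim 16 mm above the table. The point is the middle of the empty bay's floor, 4 mm above the table; the bay is 62 (x) x 66 (y) mm inside, walls 12 mm above its floor. x runs along the tray from the empty bay to the full one; the kept mount's middle is 65 mm away along +x and faces along -x.
- objective_stand_seat (a point): The objective stand: a fixed square aluminium block, 100 x 100 mm, 12 mm tall, with a round recess in the middle (40 mm diameter, 5 mm deep, mouth chamfered) that takes the foot of the objective, and round it a raised dark ring (80 mm inside diameter, 3 mm high) inside which the dust cover's rim stands on the block's top face. The point is the middle of the recess floor, 7 mm above the table; the block's top face is 5 mm higher. z up.
There are look-alikes about, which are no part of the job. What is shaped like the part that bears short_holder_mid but yellow is not meant. Of the things shaped like the part that bears dust_cover_mid, the white one is meant.

How it is judged:
By the outcome, as a careful person would: the job done as asked, in the order asked, and still so for the second after the job is handed in, with the robot touching nothing.
It also fails if it takes over 112 s, if anything falls off the work surface, if the arm or the gripper's body presses on something with over 40 N, if the wrist force passes 120 N, or if a joint passes its speed limit or range.

## Working session

There is one attempt and no reset: what is moved stays moved. The work goes in short steps, Python scripts to look and compute and a tool call to move; the robot and the scene stay as the last step left them, time stands still between calls to the robot, and variables do not carry over. Pictures are saved under pics/ and viewed, at most 15 in all, crops included, and the job is handed in when it is done.

Besides the shell and the picture viewer there is one more tool, called after "Emit:" as name(argument=value, ...), one argument or row to a line, values as JSON. play_rows: Moves the arm, as the interface text tells. Its arguments: {"type":"object","properties":{"commands":{"type":"array"},"squeeze":{"type":"number"}},"required":["commands"]}

```bash
mkdir -p pics
cat > h.py <<'E'
import numpy as np, cv2
from station import r
def cap(n,tag):
    s=r.state(); p,d=r.capture(n); cv2.imwrite(f'pics/{tag}.png',p); np.savez(f'{tag}.npz',p=p,d=d,e=s['eef_pos'],q=s['orientation']); return p,d
def world(n,d,s=None):
    """HxWx3 world points for a camera picture"""
    c=r.camera_info(n); K=np.array(c['K']); v,u=np.mgrid[:d.shape[0],:d.shape[1]]
    P=np.stack([(u-K[0,2])/K[0,0]*d,(v-K[1,2])/K[1,1]*d,d],-1)
    if n=='wrist':
        from scipy.spatial.transform import Rotation as Ro
        T=np.array(c['tool_from_camera']); q=s['q']; R=Ro.from_quat([q[1],q[2],q[3],q[0]]).as_matrix()
        return (P@T[:3,:3].T+T[:3,3])@R.T+s['e']
    R=np.array(c['R']); return (P-np.array(c['t']))@R
E
python3 - <<'E'
from h import *
print(r.state())
for n in('scene','top'):
    p,d=cap(n,n); W=world(n,d); print(n,r.camera_info(n)); print((d>0).mean(), W[200,320])
E
```

```text
{'time': 0.0, 'joint_pos': array([ 1.07938402e+00,  3.51241668e-01,  1.65243002e+00, -2.46336285e-05,
        1.13908651e+00, -8.46161003e-02]), 'qd': array([ 0.00011008,  0.00036588, -0.00033215, -0.00041864,  0.00088366,
       -0.00109753]), 'effort': array([ 5.10897189e-04, -5.06108737e+01, -2.91401803e+01, -1.17531390e-04,
        4.54876848e-03,  2.06175548e-05]), 'eef_pos': array([217.45148035, 504.82792708, 230.75318866]), 'orientation': array([-1.54812375e-04,  2.01993459e-01,  9.79386697e-01, -5.61943564e-04]), 'contact_force': array([-0.04891892, -0.93646093,  0.09978048]), 'ft_torque': array([-0.01660924, -0.01490897,  0.01369471]), 'grip_force': 0.0, 'grip_width': 85.02700166703113}
scene {'K': array([[469.62144635,   0.        , 318.72959088],
       [  0.        , 469.62144635, 206.20373948],
       [  0.        ,   0.        ,   1.        ]]), 'R': array([[ 0.70496558, -0.70923465, -0.00312048],
       [-0.52816983, -0.52204407, -0.66970637],
       [ 0.47334994,  0.47376808, -0.74261944]]), 't': array([-404.9389208 ,  328.29047593, 1015.27694658])}
0.99613671875 [619.81063429  40.06958127  -3.61219138]
top {'K': array([[433.90663695,   0.        , 318.38586566],
       [  0.        , 433.90663695, 203.30704255],
       [  0.        ,   0.        ,   1.        ]]), 'R': array([[ 0.01756709, -0.99983736, -0.00407955],
       [-0.98083937, -0.01644123, -0.19412321],
       [ 0.19402457,  0.00741156, -0.98096867]]), 't': array([ -38.8091027 ,  578.49304093, 1453.60782107])}
0.99603515625 [602.77500728 -34.06676018  -1.0125325 ]
```

View pics/top.png

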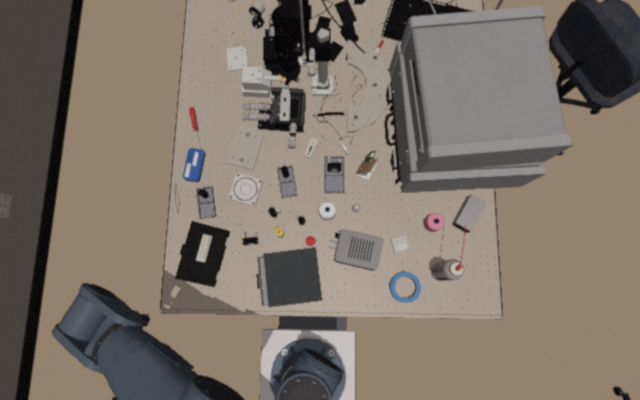

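View pics/scene.png

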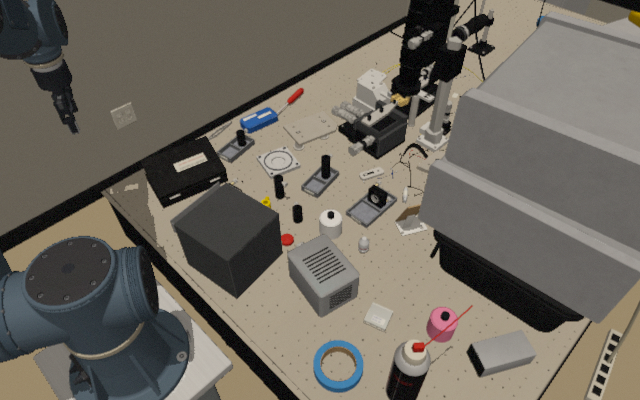

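The top view shows:
- **Holders:** tall candidate at (273,212), short candidate at (301,220), yellow look-alike at (280,232).
- **Covers:** white at (327,211), pink look-alike at (435,222).
- **Other parts:** objective (356,208), mirror mount (250,239).
- **Places:** stand (246,188), racks (207,203) and (288,181), tray (334,175).

I'll check these choices in an enlarged crop.

Run:
```python
from h import *
p=cv2.imread('pics/top.png'); c=p[150:250,185:375]; cv2.imwrite('pics/topc.png',cv2.resize(c,None,fx=4.2,fy=4.2,interpolation=cv2.INTER_CUBIC))
p=cv2.imread('pics/scene.png'); c=p[110:260,205:415]; cv2.imwrite('pics/scenec.png',cv2.resize(c,None,fx=3.8,fy=3.8,interpolation=cv2.INTER_CUBIC))
d=np.load('top.npz')['d'];W=world('top',d)
for n,u,v in [('tall',273,211),('short',301,220),('yel',280,232),('cover',327,211),('obj',356,208),('mount',250,239),('stand',246,188),('rackL',207,203),('rackM',288,181),('tray',334,175),('keptL',203,191),('keptM',286,171),('blackbox',290,277),('greybox',360,250),('bigbox',480,110),('redthing',310,240),('kit',203,252),('stage',283,100)]:
    q=W[v-1:v+2,u-1:u+2].reshape(-1,3); print(n,np.round(q[np.argmax(q[:,2])]))
```

```text
tall [549. 122.  78.]
short [517.  27.  49.]
yel [ 286.  -40. 1538.]
cover [553. -56.  75.]
obj [ 569. -157.   52.]
mount [454. 207.  55.]
stand [643. 230.  13.]
rackL [584. 373.  19.]
rackM [667.  82.  19.]
tray [697. -87.  14.]
keptL [620. 373.  55.]
keptM [683.  89.  81.]
blackbox [322.  52. 161.]
greybox [ 412. -169.  104.]
bigbox [ 734. -433.  521.]
redthing [451.  -5.  17.]
kit [405. 355.  79.]
stage [935.  97. 124.]
```

View pics/topc.png

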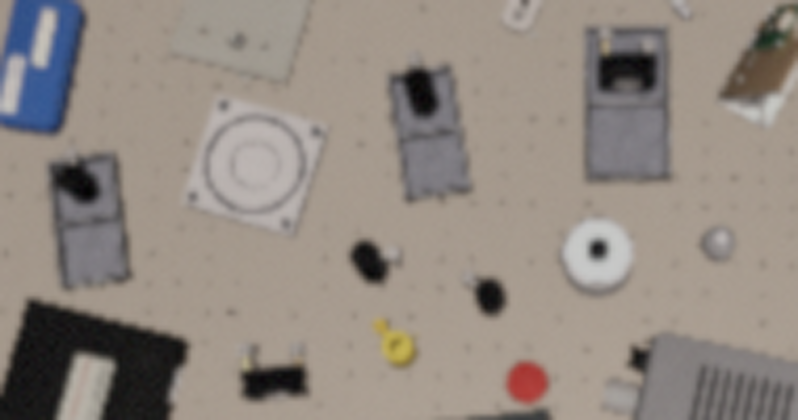

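View pics/scenec.png

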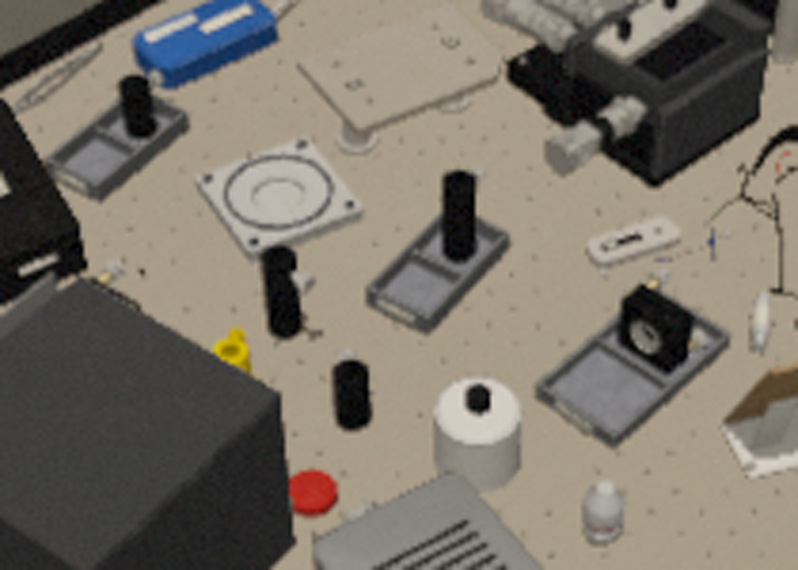

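The crops confirm the choices. The tall holder at (549,122) has its top at z 78 and the short one at (517,27) at z 49. Rack M at (667,82) keeps a tall holder (top 81) and rack L at (584,373) a short one (top 55). The white cover, the objective and the mount heights match too. Next I'll set up a move helper and do the wide wrist look.

```bash
cat >> h.py <<'E'
def plan(x,y,z,adeg,n,cur=None):
    """constant row (tool axes, cm, rad) repeated n times reaching TCP x,y,z with closing line at world angle adeg"""
    from scipy.spatial.transform import Rotation as Ro
    if cur is None:
        s=r.state(); q=s['orientation']; R=Ro.from_quat([q[1],q[2],q[3],q[0]]).as_matrix(); e=np.array(s['eef_pos']); a0=np.arctan2(R[1,1],R[0,1])
    else: e=np.array(cur[:3]); a0=np.radians(cur[3])
    da=(np.radians(adeg)-a0+np.pi/2)%np.pi-np.pi/2; w=-da/n
    M=np.zeros((2,2))
    for k in range(n):
        a=a0-w*k; M+=np.array([[-np.sin(a),np.cos(a)],[np.cos(a),np.sin(a)]])  # cols: tool x, tool y in world
    d=np.linalg.solve(M,np.array([x,y])-e[:2])/10
    print('row x%d'%n,np.round([d[0],d[1],-(z-e[2])/10/n,0,0,w],4),'|step|mm',round(10*np.hypot(np.hypot(*d),(z-e[2])/10/n),1),'a0',round(np.degrees(a0),1)); return [x,y,z,adeg]
E
python3 - <<'E'
from h import *
c=r.camera_info('wrist'); print(c)
plan(520,100,330,22,12); plan(520,100,330,22,16)
E
```

```text
{'K': array([[275.85783778,   0.        , 322.21486815],
       [  0.        , 275.85783778, 197.95798026],
       [  0.        ,   0.        ,   1.        ]]), 'tool_from_camera': array([[ 4.61952486e-04, -9.44986661e-01, -3.27108540e-01,
         8.46578430e+01],
       [ 9.99999741e-01,  2.56126924e-04,  6.72302349e-04,
        -7.58666369e-01],
       [-5.51535447e-04, -3.27108766e-01,  9.44986535e-01,
        -1.41797082e+02],
       [ 0.00000000e+00,  0.00000000e+00,  0.00000000e+00,
         1.00000000e+00]])}
row x12 [-4.2615 -0.7085 -0.8263  0.      0.      0.065 ] |step|mm 44.0 a0 66.7
row x16 [-3.2006 -0.5054 -0.6197  0.      0.      0.0488] |step|mm 33.0 a0 66.7
```

Emit:
play_rows(
  commands=[
    [[-3.2, -0.505, -0.62, 0, 0, 0.0488, 0], [-3.2, -0.505, -0.62, 0, 0, 0.0488, 0], [-3.2, -0.505, -0.62, 0, 0, 0.0488, 0], [-3.2, -0.505, -0.62, 0, 0, 0.0488, 0], [-3.2, -0.505, -0.62, 0, 0, 0.0488, 0], [-3.2, -0.505, -0.62, 0, 0, 0.0488, 0], [-3.2, -0.505, -0.62, 0, 0, 0.0488, 0], [-3.2, -0.505, -0.62, 0, 0, 0.0488, 0], [-3.2, -0.505, -0.62, 0, 0, 0.0488, 0], [-3.2, -0.505, -0.62, 0, 0, 0.0488, 0], [-3.2, -0.505, -0.62, 0, 0, 0.0488, 0], [-3.2, -0.505, -0.62, 0, 0, 0.0488, 0]],
  ],
)

```text
time: 1.1
eef_pos: [476.3, 220.3, 305.7]
orientation: [-0.0, 0.477, 0.879, -0.0]
contact_force: [0.4, 0.4, 0.1]
grip_width: 85.5
grip_force: 0.0
```

Emit:
play_rows(
  commands=[
    [[-3.2, -0.505, -0.62, 0, 0, 0.0488, 0], [-3.2, -0.505, -0.62, 0, 0, 0.0488, 0], [-3.2, -0.505, -0.62, 0, 0, 0.0488, 0], [-3.2, -0.505, -0.62, 0, 0, 0.0488, 0], [0, 0, 0, 0, 0, 0, 0], [0, 0, 0, 0, 0, 0, 0], [0, 0, 0, 0, 0, 0, 0]],
  ],
)

```text
time: 1.68
eef_pos: [519.7, 100.5, 330.1]
orientation: [-0.0, 0.559, 0.829, -0.0]
contact_force: [0.5, 0.4, -0.4]
grip_width: 85.4
grip_force: 0.0
```

Run:
```python
from h import *
s=r.state();print(s['time'],s['eef_pos'],s['joint_pos'].round(2))
p,d=cap('wrist','w1'); z=np.load('w1.npz'); W=world('wrist',d,z)
# resample to a world ortho picture, 1 px = 1 mm : rows x 420..760 down, columns y 420..-230
ex=np.zeros((360,640,3),np.uint8); H=np.full((360,640),-99.)
for P,c in zip(W.reshape(-1,3),p.reshape(-1,3)):
    i,j=int(770-P[0]),int(425-P[1])
    if 0<=i<359 and 0<=j<639 and P[2]<150:
        for a in(0,1):
            for b in(0,1):
                if P[2]>H[i+a,j+b]: H[i+a,j+b]=P[2]; ex[i+a,j+b]=c
cv2.imwrite('pics/o1.png',ex); np.save('H1.npy',H)
```

```text
1.6833 [519.67366925 100.54164659 330.08862243] [ 0.1   0.23  1.57  0.    1.34 -0.28]
```

View pics/o1.png

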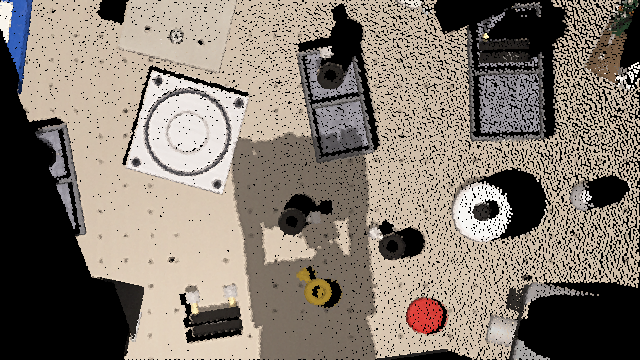

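View pics/w1.png

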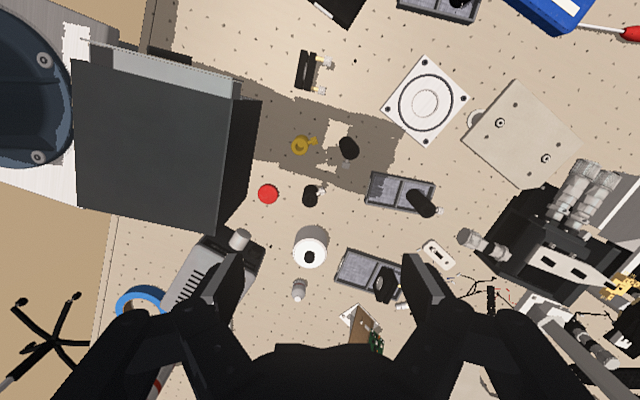

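The ortho map (x=770−row, y=425−col) shows:
- tall holder (292,221), short (391,246), cover (484,210), objective (580,195), mount (213,318)
- stand (187,131), tall rack (340,100), tray (507,75)
- rack L only partly, at the left edge

I'll fit these numerically.

```bash
cat > fit.py <<'E'
from h import *
def pts(tag,cx,cy,rad,z0,z1):
    z=np.load(tag+'.npz'); W=world('wrist',z['d'],z).reshape(-1,3)
    return W[(np.hypot(W[:,0]-cx,W[:,1]-cy)<rad)&(W[:,2]>z0)&(W[:,2]<z1)]
def circ(tag,n,*a):
    P=pts(tag,*a); (c,rr)=cv2.minEnclosingCircle(P[:,:2].astype(np.float32)); print(n,'mec',np.round(c,1),'r',round(rr,1),'mean',P.mean(0).round(1),len(P))
def rect(tag,n,*a):
    P=pts(tag,*a); b=cv2.minAreaRect(P[:,:2].astype(np.float32)); print(n,np.round(b[0],1),np.round(b[1],1),'ang',round(b[2],1),'zmed',np.median(P[:,2]).round(1),len(P))
E
python3 - <<'E'
from fit import *
t='w1'
circ(t,'tall',549,133,20,68,85); circ(t,'tall low',549,133,20,20,60);circ(t,'short',524,34,20,44,56); circ(t,'yel',478,107,20,40,60);circ(t,'obj',575,-155,25,40,55);circ(t,'cover knob',560,-59,15,66,80);circ(t,'cover',560,-59,36,52,62)
circ(t,'tall screw',545,110,17,50,85); circ(t,'short screw',537,50,10,25,56)
rect(t,'mount',452,212,45,38,60); rect(t,'stand',638,238,75,9,14); rect(t,'rackM',672,85,70,14,25);rect(t,'rackMfloor',645,82,34,1.8,8); rect(t,'tray',697,-82,90,11,20); rect(t,'trayfloor',670,-82,42,2,7)
circ(t,'keptM',696,95,20,70,90); rect(t,'keptmount',722,-80,40,40,62); rect(t,'mountall',456,212,45,10,60)
E
```

```text
tall mec [549.3 133.2] r 12.9 mean [549.1 133.7  73.6] 204
tall low mec [544.5 135.5] r 12.3 mean [545.6 135.5  40.6] 99
short mec [524.1  32.7] r 12.9 mean [523.9  33.4  48.4] 155
yel mec [481.  109.3] r 16.3 mean [478.8 108.   48. ] 200
obj mec [ 573.5 -158.1] r 7.3 mean [ 573.2 -157.1   44.3] 53
cover knob mec [559.  -56.8] r 8.9 mean [558.6 -56.1  70.4] 88
cover mec [558.6 -56.8] r 29.8 mean [557.7 -53.7  56.2] 704
tall screw mec [548.8 115.9] r 12.9 mean [550.6 116.   68.5] 101
short screw mec [537.   48.3] r 9.0 mean [536.1  49.7  41. ] 64
mount [459.5 211.7] [44.5 49.9] ang 9.0 zmed 48.7 660
stand [638.3 238.6] [100.3 100.7] ang 74.6 zmed 11.1 3508
rackM [668.6  89.9] [112.3  58.4] ang 10.2 zmed 18.1 549
rackMfloor [644.4  87. ] [65.7 54.6] ang 10.6 zmed 3.4 705
tray [ 699.1 -106.8] [136.7 128.2] ang 2.4 zmed 14.2 519
trayfloor [669.5 -80. ] [80.5 72. ] ang 1.1 zmed 3.3 850
keptM mec [699.   95.7] r 16.5 mean [694.5  95.3  76.5] 219
keptmount [725.6 -79.3] [34.2 49.5] ang 2.0 zmed 52.1 391
mountall [459.6 211.7] [44.5 50. ] ang 9.0 zmed 48.3 789
```

Run:
```python
from h import *
c=plan(549.3,133.2,110,10,8)
c=plan(549.3,133.2,30,10,4,c)
# carry
c=plan(549.3,133.2,110,10,3,c); c=plan(642,85.1,110,10.2,5,c); c=plan(642,85.1,36,10.2,4,c)
```

```text
row x8 [0.2789 0.4725 2.7512 0.     0.     0.0262] |step|mm 28.1 a0 22.0
row x4 [ 0.  0.  2.  0.  0. -0.] |step|mm 20.0 a0 10.0
row x3 [ 0.      0.     -2.6667  0.      0.     -0.    ] |step|mm 26.7 a0 10.0
row x5 [-1.2716e+00  1.6570e+00 -0.0000e+00  0.0000e+00  0.0000e+00 -7.0000e-04] |step|mm 20.9 a0 10.0
row x4 [ 0.    0.    1.85  0.    0.   -0.  ] |step|mm 18.5 a0 10.2
```

Emit:
play_rows(
  commands=[
    [[0.28, 0.47, 2.75, 0, 0, 0.0262, 0.4], [0.28, 0.47, 2.75, 0, 0, 0.0262, 0.4], [0.28, 0.47, 2.75, 0, 0, 0.0262, 0.4], [0.28, 0.47, 2.75, 0, 0, 0.0262, 0.4], [0.28, 0.47, 2.75, 0, 0, 0.0262, 0.4], [0.28, 0.47, 2.75, 0, 0, 0.0262, 0.4], [0.28, 0.47, 2.75, 0, 0, 0.0262, 0.4], [0.28, 0.47, 2.75, 0, 0, 0.0262, 0.4], [0, 0, 0, 0, 0, 0, 0.4], [0, 0, 0, 0, 0, 0, 0.4]],
  ],
)

```text
time: 2.57
eef_pos: [548.5, 133.3, 109.8]
orientation: [-0.001, 0.642, 0.767, -0.001]
contact_force: [-0.4, -0.7, 0.5]
grip_width: 51.0
grip_force: 0.0
```

Emit:
play_rows(
  commands=[
    [[0, 0.05, 2.0, 0, 0, 0, 0.4], [0, 0, 2.0, 0, 0, 0, 0.4], [0, 0, 2.0, 0, 0, 0, 0.4], [0, 0, 2.0, 0, 0, 0, 0.4], [0, 0, 0, 0, 0, 0, 0.4], [0, 0, 0, 0, 0, 0, 1], [0, 0, 0, 0, 0, 0, 1], [0, 0, 0, 0, 0, 0, 1], [0, 0, 0, 0, 0, 0, 1], [0, 0, 0, 0, 0, 0, 1], [0, 0, 0, 0, 0, 0, 1]],
  ],
  squeeze=40,
)

```text
time: 3.48
eef_pos: [551.0, 132.8, 32.7]
orientation: [0.001, 0.643, 0.766, 0.001]
contact_force: [-2.9, -0.4, 8.5]
grip_width: 25.2
grip_force: 39.3
```

Emit:
play_rows(
  commands=[
    [[0, 0, -2.667, 0, 0, 0, 1], [0, 0, -2.667, 0, 0, 0, 1], [0, 0, -2.667, 0, 0, 0, 1], [-1.272, 1.657, 0, 0, 0, 0, 1], [-1.272, 1.657, 0, 0, 0, 0, 1], [-1.272, 1.657, 0, 0, 0, 0, 1], [-1.272, 1.657, 0, 0, 0, 0, 1], [-1.272, 1.657, 0, 0, 0, 0, 1], [0, 0, 0, 0, 0, 0, 1], [0, 0, 0, 0, 0, 0, 1], [0, 0, 0, 0, 0, 0, 1]],
  ],
)

```text
time: 4.4
eef_pos: [642.1, 84.4, 111.1]
orientation: [-0.0, 0.643, 0.766, 0.0]
contact_force: [0.4, 0.3, -1.1]
grip_width: 25.0
grip_force: 39.9
```

Run:
```python
from h import *
s=r.state();print(s['time'],s['eef_pos'],s['contact_force'],s['grip_force']); p,d=cap('wrist','w2')
cv2.imwrite('pics/w2c.png',p[150:400,120:520])
from fit import *
rect('w2','rackM',668.6,89.9,70,14,25)
e=s['eef_pos'];circ('w2','held',e[0],e[1],25,100,135)
plan(642,85.1,36,10.2,4)
```

```text
4.4 [642.1342777   84.43086991 111.05738332] [ 0.38761894  0.25703218 -1.06757217] 39.853007197380066
rackM [668.5  89.5] [112.9  58.2] ang 10.9 zmed 18.4 1758
held mec [641.2  90.5] r 24.2 mean [640.3  94.3 121.9] 2180
row x4 [ 1.2300e-02  2.6000e-03  1.8747e+00  0.0000e+00  0.0000e+00 -1.0000e-03] |step|mm 18.7 a0 10.0
```

View pics/w2c.png

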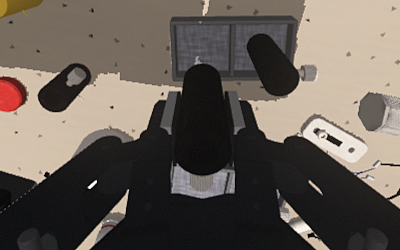

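Emit:
play_rows(
  commands=[
    [[0, 0, 2.2, 0, 0, 0, 1], [0, 0, 2.2, 0, 0, 0, 1], [0, 0, 1.8, 0, 0, 0, 1], [0, 0, 0.7, 0, 0, 0, 1], [0, 0, 0.45, 0, 0, 0, 1], [0, 0, 0, 0, 0, 0, 1], [0, 0, 0, 0, 0, 0, 1]],
  ],
)

```text
time: 5.03
eef_pos: [643.0, 84.4, 38.1]
orientation: [0.001, 0.643, 0.766, 0.0]
contact_force: [-0.6, -0.7, -1.6]
grip_width: 25.1
grip_force: 39.8
```

Emit:
play_rows(
  commands=[
    [[0, 0, 0.1, 0, 0, 0, 1], [0, 0, 0.1, 0, 0, 0, 1], [0, 0, 0, 0, 0, 0, 1], [0, 0, 0, 0, 0, 0, 0.55], [0, 0, 0, 0, 0, 0, 0.55], [0, 0, 0, 0, 0, 0, 0.55], [0, 0, 0, 0, 0, 0, 0.55]],
  ],
)

```text
time: 5.62
eef_pos: [642.9, 84.2, 35.3]
orientation: [0.0, 0.643, 0.766, 0.0]
contact_force: [-0.4, -0.0, 2.1]
grip_width: 38.7
grip_force: 0.8
```

Run:
```python
from h import *
s=r.state();print(s['eef_pos'],s['contact_force'])
c=plan(643,84.4,130,10,4); c=plan(524.1,32.7,130,-38,9,c); plan(524.1,32.7,20,-38,5,c)
from fit import *
P=pts('w1',524,33,32,30,47); P=P[np.hypot(P[:,0]-524.1,P[:,1]-32.7)>15]; m=P.mean(0)
print('short screw',m,np.degrees(np.arctan2(m[1]-32.7,m[0]-524.1)),len(P))
P=pts('w1',481,109,35,30,60);print(P.min(0),P.max(0))
```

```text
[642.85619572  84.2341228   35.26250184] [-0.43343093 -0.01569265  2.12907689]
row x4 [ 3.5000e-03  4.3000e-03 -2.3684e+00  0.0000e+00  0.0000e+00 -2.0000e-04] |step|mm 23.7 a0 9.9
row x9 [-0.8471 -1.2173 -0.      0.      0.      0.0931] |step|mm 14.8 a0 10.0
row x5 [ 0.   0.   2.2  0.   0.  -0. ] |step|mm 22.0 a0 -38.0
short screw [537.43191869  51.37221639  40.67255973] 54.47325245389327 50
[465.77977317  94.37153462  30.17108519] [502.23937364 128.76381773  51.45189997]
```

Emit:
play_rows(
  commands=[
    [[0, 0, -2.4, 0, 0, 0, 0.55], [0, 0, -2.4, 0, 0, 0, 0.55], [0, 0, -2.4, 0, 0, 0, 0.55], [0, 0, -2.4, 0, 0, 0, 0.4], [-0.847, -1.217, 0, 0, 0, 0.0931, 0.4], [-0.847, -1.217, 0, 0, 0, 0.0931, 0.4], [-0.847, -1.217, 0, 0, 0, 0.0931, 0.4], [-0.847, -1.217, 0, 0, 0, 0.0931, 0.4], [-0.847, -1.217, 0, 0, 0, 0.0931, 0.4], [-0.847, -1.217, 0, 0, 0, 0.0931, 0.4], [-0.847, -1.217, 0, 0, 0, 0.0931, 0.4], [-0.847, -1.217, 0, 0, 0, 0.0931, 0.4]],
  ],
)

```text
time: 6.62
eef_pos: [537.7, 32.8, 130.9]
orientation: [-0.0, 0.879, 0.477, -0.0]
contact_force: [0.4, -0.5, 0.3]
grip_width: 51.4
grip_force: 0.0
```

Emit:
play_rows(
  commands=[
    [[-0.847, -1.217, 0, 0, 0, 0.0931, 0.4], [0, 0, 1.0, 0, 0, 0, 0.4], [0, 0, 1.0, 0, 0, 0, 0.4], [0, 0, 0, 0, 0, 0, 0.4], [0, 0, 0, 0, 0, 0, 0.4], [0, 0, 0, 0, 0, 0, 0.4]],
  ],
)

```text
time: 7.12
eef_pos: [524.2, 32.7, 110.8]
orientation: [-0.0, 0.899, 0.438, -0.0]
contact_force: [0.1, -0.3, 1.3]
grip_width: 51.1
grip_force: 0.0
```

Run:
```python
from h import *
s=r.state();print(s['eef_pos'],s['contact_force'],s['grip_width'])
p,d=cap('wrist','w3')
from fit import *
circ('w3','tallplaced',643,84.5,17,74,82);rect('w3','rackM',668.6,89.9,70,14,25)
circ('w3','short',524,33,17,44,55)
plan(524.1,32.7,20,-37,4)
```

```text
[524.20377273  32.68494858 110.75116894] [ 0.07574659 -0.2715914   1.25315133] 51.07238146716549
tallplaced mec [642.5  84.3] r 13.3 mean [642.2  84.5  77.9] 1521
rackM [667.1  88.3] [109.8  58.3] ang 10.4 zmed 18.6 2225
short mec [524.9  31.6] r 13.2 mean [525.1  32.5  48.6] 652
row x4 [-6.0000e-04 -2.3000e-03  2.2732e+00  0.0000e+00  0.0000e+00 -4.4000e-03] |step|mm 22.7 a0 -38.0
```

Tall holder stands upright in its bay, within 1 mm of centre. Next, the short one.

Emit:
play_rows(
  commands=[
    [[0, 0, 2.27, 0, 0, 0, 0.4], [0, 0, 2.27, 0, 0, 0, 0.4], [0, 0, 2.27, 0, 0, 0, 0.4], [0, 0, 2.27, 0, 0, 0, 0.4], [0, 0, 0, 0, 0, 0, 0.4], [0, 0, 0, 0, 0, 0, 1], [0, 0, 0, 0, 0, 0, 1], [0, 0, 0, 0, 0, 0, 1], [0, 0, 0, 0, 0, 0, 1], [0, 0, 0, 0, 0, 0, 1], [0, 0, 0, 0, 0, 0, 1]],
  ],
)

```text
time: 8.08
eef_pos: [524.6, 32.6, 21.5]
orientation: [0.001, 0.899, 0.438, 0.001]
contact_force: [-0.0, 0.5, 8.2]
grip_width: 24.8
grip_force: 39.9
```

Run:
```python
from h import *
s=r.state();print(s['eef_pos'],s['contact_force'],s['grip_width'])
c=plan(524,33,150,-38,4,[524,33,20,-38]); c=plan(560,355,150,7,12,c)
```

```text
[524.61328929  32.6233468   21.54363519] [-0.02581789  0.53768575  8.19011785] 24.840920785516
row x4 [ 0.    0.   -3.25  0.    0.   -0.  ] |step|mm 32.5 a0 -38.0
row x12 [ 2.7194 -0.5284  0.      0.      0.     -0.0654] |step|mm 27.7 a0 -38.0
```

Emit:
play_rows(
  commands=[
    [[0, 0, -3.25, 0, 0, 0, 1], [0, 0, -3.25, 0, 0, 0, 1], [0, 0, -3.25, 0, 0, 0, 1], [0, 0, -3.25, 0, 0, 0, 1], [2.72, -0.53, 0, 0, 0, -0.0654, 1], [2.72, -0.53, 0, 0, 0, -0.0654, 1], [2.72, -0.53, 0, 0, 0, -0.0654, 1], [2.72, -0.53, 0, 0, 0, -0.0654, 1], [2.72, -0.53, 0, 0, 0, -0.0654, 1], [2.72, -0.53, 0, 0, 0, -0.0654, 1], [2.72, -0.53, 0, 0, 0, -0.0654, 1], [2.72, -0.53, 0, 0, 0, -0.0654, 1]],
  ],
)

```text
time: 9.08
eef_pos: [576.5, 246.7, 150.7]
orientation: [0.0, 0.754, 0.657, 0.0]
contact_force: [1.4, 0.8, -1.3]
grip_width: 25.1
grip_force: 39.7
```

Emit:
play_rows(
  commands=[
    [[2.72, -0.53, 0, 0, 0, -0.0654, 1], [2.72, -0.53, 0, 0, 0, -0.0654, 1], [2.72, -0.53, 0, 0, 0, -0.0654, 1], [2.72, -0.53, 0, 0, 0, -0.0654, 1], [0, 0, 0, 0, 0, 0, 1], [0, 0, 0, 0, 0, 0, 1], [0, 0, 0, 0, 0, 0, 1]],
  ],
)

```text
time: 9.67
eef_pos: [559.9, 354.2, 150.4]
orientation: [0.0, 0.664, 0.748, -0.0]
contact_force: [0.0, -0.7, -0.9]
grip_width: 24.7
grip_force: 39.7
```

Run:
```python
from fit import *
s=r.state();print(s['eef_pos'],s['contact_force'],s['grip_width'])
p,d=cap('wrist','w4')
cv2.imwrite('pics/w4c.png',p)
rect('w4','rackL',584,373,70,14,25); circ('w4','kept',611,376,25,46,60)
```

```text
[559.91909058 354.20150064 150.39443134] [ 0.00449571 -0.72370413 -0.93249192] 24.699141251140556
rackL [586.7 378.6] [112.5  58.1] ang 10.2 zmed 18.5 1649
kept mec [617.8 383.8] r 16.5 mean [613.7 384.1  52.2] 569
```

View pics/w4c.png

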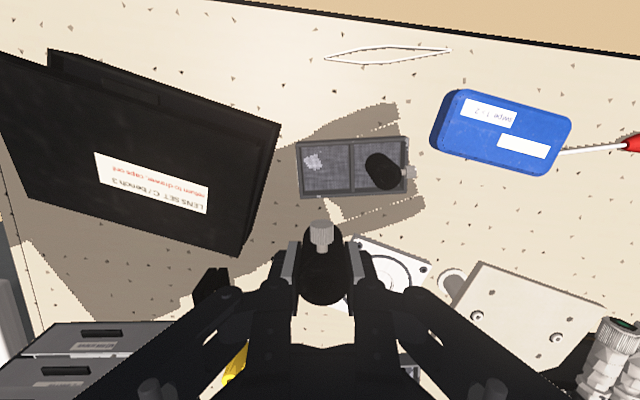

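Run:
```python
from fit import *
P=pts('w4',560,374,60,30,100); P=P[P[:,0]<545]; print(len(P), P[np.argsort(-P[:,0])[:3]] if len(P) else '')
P=pts('w4',500,374,40,40,100); print(P[np.argsort(-P[:,0])[:3]])
c=plan(560.1,373.8,75,10.2,5); plan(560.1,373.8,25.5,10.2,4,c)
```

```text
466 [[509.20746846 403.77105553  77.8764791 ]
 [509.19871826 405.34459696  78.252711  ]
 [509.19590658 405.76462847  31.14965386]]
[[509.20746846 403.77105553  77.8764791 ]
 [509.19871826 405.34459696  78.252711  ]
 [509.12085937 404.23743121  81.41075531]]
row x5 [ 0.396   0.0558  1.5083  0.      0.     -0.0118] |step|mm 15.6 a0 6.8
row x4 [ 0.      0.      1.2375  0.      0.     -0.    ] |step|mm 12.4 a0 10.2
```

Emit:
play_rows(
  commands=[
    [[0.396, 0.056, 1.51, 0, 0, -0.0118, 1], [0.396, 0.056, 1.51, 0, 0, -0.0118, 1], [0.396, 0.056, 1.51, 0, 0, -0.0118, 1], [0.396, 0.056, 1.51, 0, 0, -0.0118, 1], [0.396, 0.056, 1.51, 0, 0, -0.0118, 1], [0, 0, 1.8, 0, 0, 0, 1], [0, 0, 1.8, 0, 0, 0, 1], [0, 0, 0.7, 0, 0, 0, 1], [0, 0, 0.5, 0, 0, 0, 1], [0, 0, 0.2, 0, 0, 0, 1], [0, 0, 0, 0, 0, 0, 1], [0, 0, 0, 0, 0, 0, 1]],
  ],
)

```text
time: 10.72
eef_pos: [559.9, 375.0, 25.6]
orientation: [-0.0, 0.641, 0.768, 0.0]
contact_force: [-2.5, -2.0, 5.7]
grip_width: 24.9
grip_force: 40.2
```

Seated (5.7 N upward). Release and rise, then over to the mount.

Run:
```python
from fit import *
# mount plate: angle 9 of minAreaRect, centre (459.6,211.7); look at the shape along its x axis
P=pts('w1',459,212,45,30,60); a=np.radians(9.0); u=(P[:,:2]-[459.5,211.7])@np.array([[np.cos(a),-np.sin(a)],[np.sin(a),np.cos(a)]])
for lo in range(-25,25,5):
    m=(u[:,0]>=lo)&(u[:,0]<lo+5); print(lo,m.sum(), (u[m,1].min().round(),u[m,1].max().round(),P[m,2].max().round()) if m.any() else '')
g=np.array([459.5,211.7])-11*np.array([np.cos(a),np.sin(a)]);print('plate mid',g)
c=plan(560,374,120,10,4,[560,374,25.5,10]); c=plan(g[0],g[1],120,99,14,c); plan(g[0],g[1],15,99,5,c)
for n in [(405,355)]: pass
Q=pts('w4',470,280,60,40,100); print('kit near', Q[np.argsort(Q[:,1])[:3]])
```

```text
-25 57 (np.float64(-25.0), np.float64(24.0), np.float64(51.0))
-20 141 (np.float64(-25.0), np.float64(24.0), np.float64(51.0))
-15 104 (np.float64(-25.0), np.float64(24.0), np.float64(51.0))
-10 114 (np.float64(-25.0), np.float64(25.0), np.float64(51.0))
-5 156 (np.float64(-25.0), np.float64(25.0), np.float64(51.0))
0 20 (np.float64(13.0), np.float64(21.0), np.float64(48.0))
5 18 (np.float64(15.0), np.float64(22.0), np.float64(47.0))
10 31 (np.float64(13.0), np.float64(25.0), np.float64(51.0))
15 37 (np.float64(13.0), np.float64(25.0), np.float64(51.0))
20 17 (np.float64(13.0), np.float64(24.0), np.float64(50.0))
plate mid [448.63542825 209.97922088]
row x4 [ 0.      0.     -2.3625  0.      0.     -0.    ] |step|mm 23.6 a0 10.0
row x14 [-0.1231 -1.5635  0.      0.      0.     -0.111 ] |step|mm 15.7 a0 10.0
row x5 [-0.   0.   2.1  0.   0.  -0. ] |step|mm 21.0 a0 99.0
kit near [[444.52526602 226.19018495  48.81213895]
 [443.66148393 226.71001086  41.4237172 ]
 [444.56331065 226.75277631  46.28386373]]
```

Emit:
play_rows(
  commands=[
    [[0, 0, 0, 0, 0, 0, 0.55], [0, 0, 0, 0, 0, 0, 0.55], [0, 0, 0, 0, 0, 0, 0.55], [0, 0, 0, 0, 0, 0, 0.55], [0, 0, -1.5, 0, 0, 0, 0.55], [0, 0, -2.5, 0, 0, 0, 0.55], [0, 0, -2.7, 0, 0, 0, 0.55], [0, 0, -2.75, 0, 0, 0, 0.55], [0, 0, 0, 0, 0, 0, 0.55]],
  ],
)

```text
time: 11.47
eef_pos: [562.3, 376.1, 126.3]
orientation: [0.002, 0.641, 0.768, 0.004]
contact_force: [1.0, 0.9, 1.5]
grip_width: 38.7
grip_force: 0.0
```

Run:
```python
from fit import *
Q=pts('w4',455,300,60,30,100);Q=Q[Q[:,1]>243]; print('kit near', Q[np.argsort(Q[:,1])[:3]])
Q=pts('w4',455,270,50,30,100);Q=Q[(Q[:,1]>243)&(abs(Q[:,0]-448)<20)]; print('kit near', Q[np.argsort(Q[:,1])[:2]])
d=np.load('top.npz')['d'];W=world('top',d).reshape(-1,3);B=W[(W[:,2]>130)&(W[:,2]<175)&(W[:,0]>250)&(W[:,0]<450)&(abs(W[:,1]-50)<130)];print('box',np.percentile(B,1,axis=0),np.percentile(B,99,axis=0))
c=plan(448.6,210,126,99,14)
```

```text
kit near [[482.88812436 281.62866937  49.49549845]
 [483.08679883 282.29678594  46.7206813 ]
 [481.35719749 282.44920651  51.14523552]]
kit near [[467.27686985 284.99094962  50.58341749]
 [465.32784637 285.9399756   50.66189438]]
box [251.76969763 -39.29657138 140.2466661 ] [410.49536914 157.13647674 162.47259858]
row x14 [-0.1151 -1.5872  0.0024  0.      0.     -0.1106] |step|mm 15.9 a0 10.3
```

Run:
```python
from fit import *
c=plan(505,293,126,-35,7); c=plan(448.6,210,126,-81,7,c)
```

```text
row x7 [-1.3363 -0.6355  0.0048  0.      0.      0.1129] |step|mm 14.8 a0 10.3
row x7 [-1.3786  0.5159  0.      0.      0.      0.1147] |step|mm 14.7 a0 -35.0
```

Emit:
play_rows(
  commands=[
    [[-1.336, -0.636, 0, 0, 0, 0.113, 0.2], [-1.336, -0.636, 0, 0, 0, 0.113, 0.2], [-1.336, -0.636, 0, 0, 0, 0.113, 0.2], [-1.336, -0.636, 0, 0, 0, 0.113, 0.2], [-1.336, -0.636, 0, 0, 0, 0.113, 0.2], [-1.336, -0.636, 0, 0, 0, 0.113, 0.2], [-1.336, -0.636, 0, 0, 0, 0.113, 0.2], [-1.379, 0.516, 0, 0, 0, 0.1147, 0.2], [-1.379, 0.516, 0, 0, 0, 0.1147, 0.2], [-1.379, 0.516, 0, 0, 0, 0.1147, 0.2], [-1.379, 0.516, 0, 0, 0, 0.1147, 0.2], [-1.379, 0.516, 0, 0, 0, 0.1147, 0.2]],
  ],
)

```text
time: 12.47
eef_pos: [468.7, 226.6, 119.9]
orientation: [-0.0, 0.982, 0.189, 0.0]
contact_force: [-0.1, 0.2, -0.0]
grip_width: 68.2
grip_force: 0.0
```

Emit:
play_rows(
  commands=[
    [[-1.379, 0.516, 0, 0, 0, 0.1147, 0.2], [-1.379, 0.516, 0, 0, 0, 0.1147, 0.2], [0, 0, 1.0, 0, 0, 0, 0.2], [0, 0, 1.0, 0, 0, 0, 0.2], [0, 0, 0, 0, 0, 0, 0.2], [0, 0, 0, 0, 0, 0, 0.2], [0, 0, 0, 0, 0, 0, 0.2]],
  ],
)

```text
time: 13.05
eef_pos: [446.5, 209.0, 99.1]
orientation: [0.0, 0.997, 0.079, -0.0]
contact_force: [0.6, 0.4, -0.2]
grip_width: 68.3
grip_force: 0.0
```

Run:
```python
from fit import *
s=r.state();print(s['eef_pos'],s['grip_width'],s['joint_pos'].round(2))
p,d=cap('wrist','w5')
rect('w5','mount',459,212,45,44,55);rect('w5','mount top plate',449,210,24,47,55)
plan(448.6,210,15,-81,5)
circ('w5','shortplaced',560,374,18,48,60)
```

```text
[446.50567045 209.0051688   99.06122636] 68.32376490324158 [0.34 0.44 1.91 0.   0.79 1.76]
mount [459.7 210.5] [45.3 49.8] ang 8.4 zmed 48.8 2095
mount top plate [449.2 209.8] [23.7 46.9] ang 9.3 zmed 49.0 1438
row x5 [ 4.5400e-02 -1.3700e-02  1.6838e+00  0.0000e+00  0.0000e+00  2.0000e-04] |step|mm 16.8 a0 -81.0
shortplaced mec [558.5 375.4] r 16.3 mean [555.1 371.   52.3] 1056
```

View pics/w5.png

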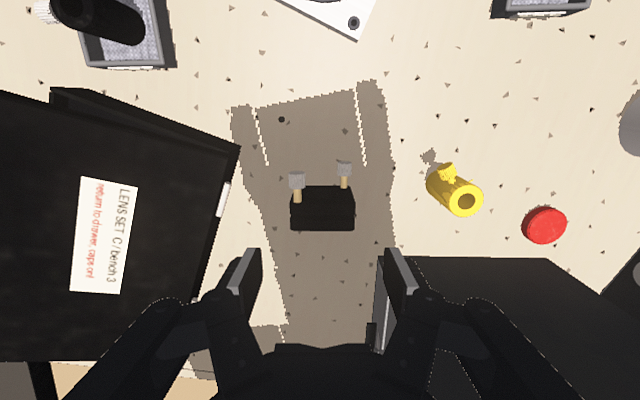

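Emit:
play_rows(
  commands=[
    [[0.1, 0, 1.6, 0, 0, 0, 0.2], [0.1, 0, 1.6, 0, 0, 0, 0.2], [0, 0, 1.7, 0, 0, 0, 0.2], [0, 0, 1.7, 0, 0, 0, 0.2], [0, 0, 1.8, 0, 0, 0, 0.2], [0, 0, 0, 0, 0, 0, 0.2], [0, 0, 0, 0, 0, 0, 1], [0, 0, 0, 0, 0, 0, 1], [0, 0, 0, 0, 0, 0, 1], [0, 0, 0, 0, 0, 0, 1], [0, 0, 0, 0, 0, 0, 1]],
  ],
)

```text
time: 14.02
eef_pos: [448.5, 209.1, 16.0]
orientation: [-0.0, 0.997, 0.078, 0.001]
contact_force: [-0.8, -0.0, 5.0]
grip_width: 49.5
grip_force: 42.6
```

Run:
```python
from h import *
s=r.state();print(s['eef_pos'],s['contact_force'],s['grip_width'])
e=s['eef_pos']
c=plan(e[0],e[1],140,-81,5); c=plan(560,-30,140,-85,9,c); c=plan(630,-80,140,-88,4,c)
```

```text
[448.48028244 209.11570855  15.96289093] [-0.82999599 -0.0471439   5.01207433] 49.452633009433846
row x5 [ 0.0000e+00 -0.0000e+00 -2.4807e+00  0.0000e+00  0.0000e+00 -1.0000e-04] |step|mm 24.8 a0 -81.0
row x9 [ 0.8954  2.7921 -0.      0.      0.      0.0078] |step|mm 29.3 a0 -81.0
row x4 [1.6617 1.3656 0.     0.     0.     0.0131] |step|mm 21.5 a0 -85.0
```

Emit:
play_rows(
  commands=[
    [[0, 0, -2.4, 0, 0, 0, 1], [0, 0, -2.5, 0, 0, 0, 1], [0, 0, -2.5, 0, 0, 0, 1], [0, 0, -2.5, 0, 0, 0, 1], [0, 0, -2.5, 0, 0, 0, 1], [0.5, 1.5, 0, 0, 0, 0, 1], [0.9, 2.79, 0, 0, 0, 0.01, 1], [0.9, 2.79, 0, 0, 0, 0.01, 1], [0.9, 2.79, 0, 0, 0, 0.01, 1], [0.9, 2.79, 0, 0, 0, 0.01, 1], [0.9, 2.79, 0, 0, 0, 0.01, 1], [0.9, 2.79, 0, 0, 0, 0.01, 1]],
  ],
)

```text
time: 15.02
eef_pos: [531.2, 34.6, 139.6]
orientation: [0.0, 0.999, 0.048, 0.0]
contact_force: [1.2, 0.9, -0.5]
grip_width: 49.6
grip_force: 42.1
```

Emit:
play_rows(
  commands=[
    [[0.9, 2.79, 0, 0, 0, 0.01, 1], [0.9, 2.79, 0, 0, 0, 0.01, 1], [1.3, 2.1, 0, 0, 0, 0, 1], [1.66, 1.36, 0, 0, 0, 0.013, 1], [1.66, 1.36, 0, 0, 0, 0.013, 1], [1.4, 0.8, 0, 0, 0, 0.013, 1], [0, 0, 0, 0, 0, 0, 1], [0, 0, 0, 0, 0, 0, 1], [0, 0, 0, 0, 0, 0, 1]],
  ],
)

```text
time: 15.77
eef_pos: [617.1, -69.6, 139.1]
orientation: [-0.0, 1.0, 0.019, -0.0]
contact_force: [0.2, 0.5, -0.6]
grip_width: 49.6
grip_force: 42.1
```

Run:
```python
from fit import *
s=r.state();print(s['eef_pos'],s['contact_force'],s['grip_width'],s['time'])
p,d=cap('wrist','w6')
P=pts('w6',699,-82,75,11,20); P=P[(P[:,1]>-125)&(P[:,1]<-40)]; b=cv2.minAreaRect(P[:,:2].astype(np.float32)); print('tray',b,len(P))
rect('w6','trayfloor',672,-82,42,2,7);rect('w6','kept',732,-79,45,45,62);rect('w6','keptplate',718,-79,30,50,60)
e=s['eef_pos'];rect('w6','held',e[0],e[1],45,e[2]+25,e[2]+45)
```

```text
[617.09996687 -69.55353902 139.13087897] [ 0.23959825  0.45323082 -0.62709229] 49.6018121200928 15.7667
tray ((698.7686767578125, -82.61494445800781), (136.64141845703125, 74.2767333984375), 1.7779303789138794) 2875
trayfloor [672.  -83.5] [74.1 66.3] ang 2.2 zmed 3.6 4521
kept [731.6 -81.4] [44.4 50. ] ang 1.8 zmed 52.9 2206
keptplate [727.5 -81.9] [35.9 49.1] ang 1.3 zmed 53.1 1742
held [620.9 -68.1] [80.4 46.8] ang 68.4 zmed 171.9 7675
```

View pics/w6.png

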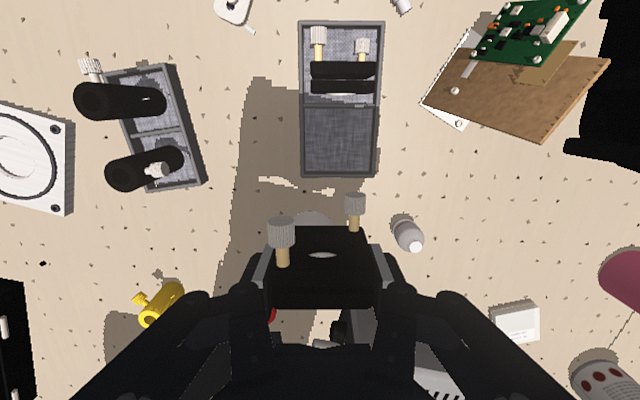

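Run:
```python
from h import *
c=plan(655,-83.9,80,-88.2,4); plan(655,-83.9,24,-88.2,3,c)
```

```text
row x4 [0.9351 0.3957 1.4811 0.     0.     0.0017] |step|mm 18.0 a0 -87.8
row x3 [ 0.     -0.      1.8667  0.      0.     -0.    ] |step|mm 18.7 a0 -88.2
```

Emit:
play_rows(
  commands=[
    [[0.935, 0.396, 1.48, 0, 0, 0.0017, 1], [0.935, 0.396, 1.48, 0, 0, 0.0017, 1], [0.935, 0.396, 1.48, 0, 0, 0.0017, 1], [0.935, 0.396, 1.48, 0, 0, 0.0017, 1], [0, 0, 0, 0, 0, 0, 1], [0, 0, 1.5, 0, 0, 0, 1], [0, 0, 1.5, 0, 0, 0, 1], [0, 0, 1.5, 0, 0, 0, 1], [0, 0, 1.0, 0, 0, 0, 1], [0, 0, 0, 0, 0, 0, 1], [0, 0, 0, 0, 0, 0, 1]],
  ],
)

```text
time: 16.73
eef_pos: [655.3, -84.3, 24.6]
orientation: [-0.0, 1.0, 0.015, -0.001]
contact_force: [0.2, -0.4, -0.3]
grip_width: 49.5
grip_force: 42.1
```

Run:
```python
from fit import *
s=r.state();print(s['eef_pos'],s['contact_force'],s['grip_width'],s['time'])
p,d=cap('wrist','w7')
rect('w7','held',666,-83.5,42,50,62); rect('w7','kept',731,-81.5,42,48,62)
plan(655,-83.9,19.5,-88.2,3)
```

```text
[655.32935213 -84.30589539  24.60258921] [ 0.19502577 -0.36976271 -0.29992726] 49.4728181681934 16.7333
held [658.  -82.7] [69.1 45.9] ang 64.5 zmed 57.1 6724
kept [731.5 -81.4] [44.6 50.5] ang 1.5 zmed 53.1 6831
row x3 [-0.0279 -0.0187  0.1954  0.      0.     -0.0002] |step|mm 2.0 a0 -88.2
```

Emit:
play_rows(
  commands=[
    [[0, 0, 0.3, 0, 0, 0, 1], [0, 0, 0.2, 0, 0, 0, 1], [0, 0, 0, 0, 0, 0, 1], [0, 0, 0, 0, 0, 0, 1]],
  ],
)

```text
time: 17.12
eef_pos: [655.8, -84.5, 20.2]
orientation: [0.0, 1.0, 0.015, 0.0]
contact_force: [-0.3, -0.6, -0.4]
grip_width: 49.5
grip_force: 42.2
```

Emit:
play_rows(
  commands=[
    [[0, 0, 0, 0, 0, 0, 0.25], [0, 0, 0, 0, 0, 0, 0.25], [0, 0, 0, 0, 0, 0, 0.25], [0, 0, -1.0, 0, 0, 0, 0.25], [0, 0, -2.0, 0, 0, 0, 0.25], [0, 0, -2.5, 0, 0, 0, 0.25], [0, 0, -2.5, 0, 0, 0, 0.25], [-1.5, 0, -2.5, 0, 0, 0, 0.25], [-1.5, 0, 0, 0, 0, 0, 0.25], [0, 0, 0, 0, 0, 0, 0.25], [0, 0, 0, 0, 0, 0, 0.25]],
  ],
)

```text
time: 18.03
eef_pos: [625.7, -85.4, 125.7]
orientation: [0.0, 1.0, 0.015, 0.0]
contact_force: [0.5, -0.3, -0.1]
grip_width: 63.7
grip_force: 0.0
```

Run:
```python
from fit import *
s=r.state();print(s['eef_pos'],s['contact_force'],s['grip_width'],s['time'])
p,d=cap('wrist','w8')
rect('w8','placed',666,-83.5,38,47,60); rect('w8','kept',731,-81.5,38,47,62)
circ('w8','obj',573.4,-157.5,15,30,60);circ('w8','obj low',573.4,-157.5,20,5,60);circ('w8','knob',559,-57,15,66,80)
c=plan(573.4,-157.5,130,-60,8)
plan(573.4,-157.5,130,-85,8)
```

```text
[625.66773144 -85.43832741 125.73983277] [ 0.45700293 -0.27989807 -0.14755956] 63.74638790531847 18.0333
placed [667.4 -85. ] [44.6 49.9] ang 1.5 zmed 52.8 1852
kept [732.  -81.4] [44.1 50.1] ang 1.8 zmed 53.0 2319
obj mec [ 576.8 -160.7] r 12.2 mean [ 582.6 -161.6   37.8] 222
obj low mec [ 575.3 -160.7] r 13.3 mean [ 583.3 -159.4   26.1] 561
knob mec [559.8 -58.8] r 9.0 mean [560.8 -59.   70.5] 334
row x8 [-0.8648  0.7213 -0.0608  0.      0.     -0.0616] |step|mm 11.3 a0 -88.3
row x8 [-0.7053  0.8637 -0.0608  0.      0.     -0.0071] |step|mm 11.2 a0 -88.3
```

View pics/w8.png

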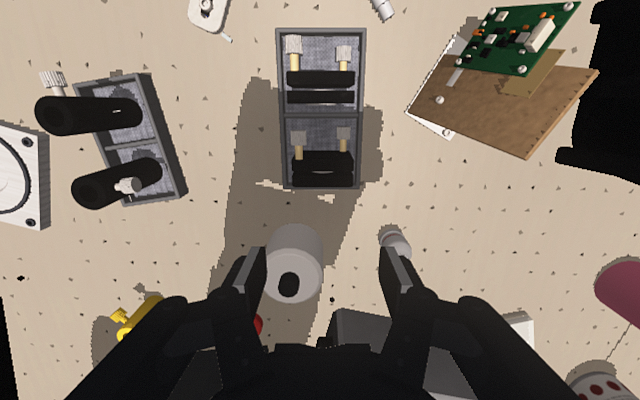

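Run:
```python
from fit import *
c=plan(574.5,-159.5,100,-88,8); plan(574.5,-159.5,8,-88,5,c)
```

```text
row x8 [-6.723e-01  9.049e-01  3.142e-01  0.000e+00  0.000e+00 -6.000e-04] |step|mm 11.7 a0 -88.3
row x5 [ 0.   -0.    1.84  0.    0.   -0.  ] |step|mm 18.4 a0 -88.0
```

Emit:
play_rows(
  commands=[
    [[-0.6723, 0.905, 0.3, 0, 0, 0, 0.45], [-0.6723, 0.905, 0.3, 0, 0, 0, 0.45], [-0.6723, 0.905, 0.3, 0, 0, 0, 0.45], [-0.6723, 0.905, 0.3, 0, 0, 0, 0.45], [-0.6723, 0.905, 0.3, 0, 0, 0, 0.45], [-0.6723, 0.905, 0.3, 0, 0, 0, 0.45], [-0.6723, 0.905, 0.3, 0, 0, 0, 0.45], [-0.6723, 0.905, 0.3, 0, 0, 0, 0.45], [0, 0, 0, 0, 0, 0, 0.45], [0, 0, 0, 0, 0, 0, 0.45]],
  ],
)

```text
time: 18.92
eef_pos: [573.9, -159.9, 101.0]
orientation: [-0.0, 1.0, 0.015, -0.0]
contact_force: [-0.3, -0.1, -0.1]
grip_width: 47.1
grip_force: 0.0
```

Run:
```python
from fit import *
s=r.state();print(s['eef_pos'],s['contact_force'],s['grip_width'],s['time'])
p,d=cap('wrist','w9')
circ('w9','obj low',574.5,-159.5,20,4,60);circ('w9','obj top',574.5,-159.5,20,43,60)
cv2.imwrite('pics/w9c.png',cv2.resize(p[130:360,200:440],None,fx=2,fy=2))
plan(574.5,-159.5,8,-88,5)
```

```text
[ 573.89293601 -159.91337322  100.95495744] [-0.34770377 -0.10675355 -0.05722525] 47.09330602151693 18.9167
obj low mec [ 574.7 -161.2] r 13.4 mean [ 579.4 -161.1   33.9] 1046
obj top mec [ 574.8 -161.5] r 7.7 mean [ 575.2 -161.2   45.6] 251
row x5 [ 4.4000e-03  5.0000e-04  1.8627e+00  0.0000e+00  0.0000e+00 -1.0000e-03] |step|mm 18.6 a0 -88.3
```

View pics/w9c.png

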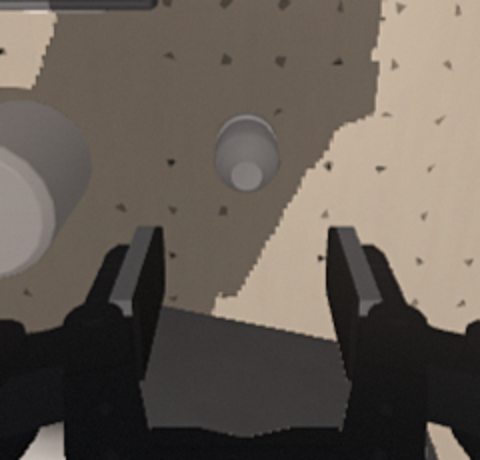

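Emit:
play_rows(
  commands=[
    [[0.06, 0.08, 1.86, 0, 0, 0, 0.45], [0, 0, 1.86, 0, 0, 0, 0.45], [0, 0, 1.86, 0, 0, 0, 0.45], [0, 0, 1.86, 0, 0, 0, 0.45], [0, 0, 1.86, 0, 0, 0, 0.45], [0, 0, 0, 0, 0, 0, 0.45], [0, 0, 0, 0, 0, 0, 1], [0, 0, 0, 0, 0, 0, 1], [0, 0, 0, 0, 0, 0, 1], [0, 0, 0, 0, 0, 0, 1], [0, 0, 0, 0, 0, 0, 1], [0, 0, 0, 0, 0, 0, 1]],
  ],
)

```text
time: 19.97
eef_pos: [575.4, -160.3, 9.1]
orientation: [0.0, 1.0, 0.015, 0.001]
contact_force: [-0.4, 0.6, 6.9]
grip_width: 25.1
grip_force: 40.2
```

Run:
```python
from h import *
s=r.state();print(s['eef_pos'],s['contact_force'],s['grip_width'])
e=s['eef_pos']
c=plan(e[0],e[1],128,-88,4); c=plan(600,200,128,-88,12,c); plan(638.3,238.6,128,-88,3,c)
```

```text
[ 575.4305412  -160.28060141    9.07502901] [-0.36269023  0.59743056  6.88924367] 25.124589044332495
row x4 [ 0.0000e+00 -0.0000e+00 -2.9731e+00  0.0000e+00  0.0000e+00 -1.1000e-03] |step|mm 29.7 a0 -88.2
row x12 [ 0.3094 -2.9934 -0.      0.      0.     -0.    ] |step|mm 30.1 a0 -88.0
row x3 [ 1.3208 -1.2413  0.      0.      0.     -0.    ] |step|mm 18.1 a0 -88.0
```

Emit:
play_rows(
  commands=[
    [[0, 0, -2.97, 0, 0, 0, 1], [0, 0, -2.97, 0, 0, 0, 1], [0, 0, -2.97, 0, 0, 0, 1], [0, 0, -2.97, 0, 0, 0, 1], [0.2, -1.5, 0, 0, 0, 0, 1], [0.31, -2.99, 0, 0, 0, 0, 1], [0.31, -2.99, 0, 0, 0, 0, 1], [0.31, -2.99, 0, 0, 0, 0, 1], [0.31, -2.99, 0, 0, 0, 0, 1], [0.31, -2.99, 0, 0, 0, 0, 1], [0.31, -2.99, 0, 0, 0, 0, 1], [0.31, -2.99, 0, 0, 0, 0, 1]],
  ],
)

```text
time: 20.97
eef_pos: [591.1, 66.5, 126.3]
orientation: [0.0, 1.0, 0.015, -0.0]
contact_force: [0.1, -0.6, -1.7]
grip_width: 25.4
grip_force: 40.0
```

Emit:
play_rows(
  commands=[
    [[0.31, -2.99, 0, 0, 0, 0, 1], [0.31, -2.99, 0, 0, 0, 0, 1], [0.31, -2.99, 0, 0, 0, 0, 1], [0.31, -2.99, 0, 0, 0, 0, 1], [0.4, -1.5, 0, 0, 0, 0, 1], [0, 0, 0, 0, 0, 0, 1], [0, 0, 0, 0, 0, 0, 1], [0, 0, 0, 0, 0, 0, 1]],
  ],
)

```text
time: 21.63
eef_pos: [603.7, 198.9, 126.4]
orientation: [0.0, 1.0, 0.015, -0.0]
contact_force: [0.4, -0.8, -1.8]
grip_width: 25.4
grip_force: 40.0
```

Run:
```python
from fit import *
s=r.state();print(s['eef_pos'],s['contact_force'],s['grip_width'],s['time'])
p,d=cap('wrist','w10')
rect('w10','stand',638.3,238.6,75,8,17);rect('w1','stand w1',638.3,238.6,75,9,17)
for t in('w1','w10'): P=pts(t,638.3,238.6,17,4,9.5); print(t,'recess',P.mean(0),len(P), cv2.minEnclosingCircle(P[:,:2].astype(np.float32)))
c=plan(638.3,238.6,60,-88,5)
```

```text
[603.66076873 198.85750977 126.42774644] [ 0.36182519 -0.81695047 -1.76469859] 25.42182134136752 21.6333
stand [638.4 237.6] [100.3 100.5] ang 74.6 zmed 11.2 10012
stand w1 [639.3 238.6] [100.3 100.6] ang 74.6 zmed 11.0 3656
w1 recess [638.15894246 238.94657301   5.82667531] 361 ((638.256591796875, 238.7908172607422), 16.868417739868164)
w10 recess [638.65535996 238.62405713   6.11984761] 985 ((638.3170166015625, 238.62139892578125), 16.95090103149414)
row x5 [ 7.1570e-01 -7.7770e-01  1.3312e+00  0.0000e+00  0.0000e+00 -1.1000e-03] |step|mm 17.0 a0 -88.3
```

View pics/w10.png

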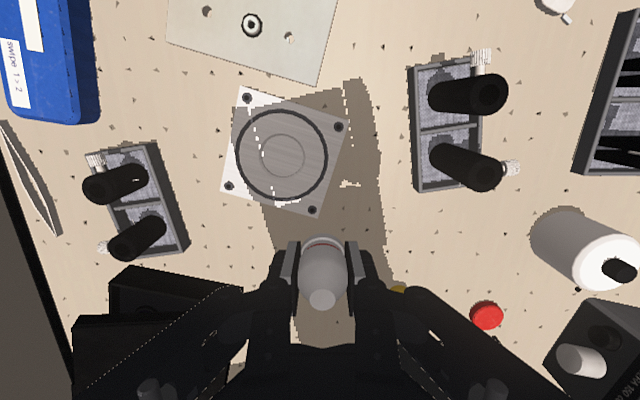

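Emit:
play_rows(
  commands=[
    [[0.725, -0.778, 1.33, 0, 0, 0, 1], [0.725, -0.778, 1.33, 0, 0, 0, 1], [0.725, -0.778, 1.33, 0, 0, 0, 1], [0.725, -0.778, 1.33, 0, 0, 0, 1], [0.725, -0.778, 1.33, 0, 0, 0, 1], [0, 0, 0, 0, 0, 0, 1], [0, 0, 1.5, 0, 0, 0, 1], [0, 0, 1.5, 0, 0, 0, 1], [0, 0, 0.7, 0, 0, 0, 1], [0, 0, 0.5, 0, 0, 0, 1], [0, 0, 0, 0, 0, 0, 1], [0, 0, 0, 0, 0, 0, 1]],
  ],
)

```text
time: 22.68
eef_pos: [639.0, 239.6, 18.4]
orientation: [0.0, 1.0, 0.015, 0.0]
contact_force: [-0.1, 0.6, -1.5]
grip_width: 25.7
grip_force: 40.0
```

Emit:
play_rows(
  commands=[
    [[0, 0.1, 0.1, 0, 0, 0, 1], [0, 0, 0.12, 0, 0, 0, 1], [0, 0, 0, 0, 0, 0, 1], [0, 0, 0, 0, 0, 0, 1]],
  ],
)

```text
time: 23.02
eef_pos: [639.0, 238.8, 16.4]
orientation: [-0.0, 1.0, 0.015, 0.0]
contact_force: [-0.2, 0.2, -1.4]
grip_width: 25.3
grip_force: 40.0
```

Emit:
play_rows(
  commands=[
    [[0, 0, 0, 0, 0, 0, 0.5], [0, 0, 0, 0, 0, 0, 0.5], [0, 0, 0, 0, 0, 0, 0.5], [0, 0, 0, 0, 0, 0, 0.5], [0, 0, -1.0, 0, 0, 0, 0.5], [0, 0, -2.5, 0, 0, 0, 0.5], [0, 0, -3, 0, 0, 0, 0.5], [0, 0, -3.0, 0, 0, 0, 0.5], [-1, 1.0, -3, 0, 0, 0, 0.5], [0, 0, 0, 0, 0, 0, 0.5], [0, 0, 0, 0, 0, 0, 0.5]],
  ],
)

```text
time: 23.93
eef_pos: [630.0, 228.5, 143.8]
orientation: [-0.001, 1.0, 0.015, 0.002]
contact_force: [0.4, -0.7, -0.8]
grip_width: 42.9
grip_force: 0.0
```

Run:
```python
from fit import *
s=r.state();print(s['eef_pos'],s['contact_force'],s['grip_width'],s['time'])
p,d=cap('wrist','w11')
circ('w11','obj low',638.5,238.5,22,16,60);circ('w11','obj top',638.5,238.5,20,49,60)
c=plan(600,60,140,-88,6);c=plan(559.5,-58,110,-88,5,c); plan(559.5,-58,59.5,-88,4,c)
```

```text
[629.97895729 228.46094393 143.7850749 ] [ 0.42431487 -0.72012108 -0.77737754] 42.92587003775112 23.9333
obj low mec [638.1 238. ] r 13.5 mean [641.9 237.6  43.1] 745
obj top mec [637.9 238. ] r 7.7 mean [638.7 237.9  52.3] 216
row x6 [-5.7910e-01  2.7903e+00  3.1500e-02  0.0000e+00  0.0000e+00 -8.0000e-04] |step|mm 28.5 a0 -88.3
row x5 [-0.8919  2.3303  0.6     0.      0.     -0.    ] |step|mm 25.7 a0 -88.0
row x4 [ 0.     -0.      1.2625  0.      0.     -0.    ] |step|mm 12.6 a0 -88.0
```

Emit:
play_rows(
  commands=[
    [[-0.58, 2.79, 0, 0, 0, 0, 0.5], [-0.58, 2.79, 0, 0, 0, 0, 0.5], [-0.58, 2.79, 0, 0, 0, 0, 0.5], [-0.58, 2.79, 0, 0, 0, 0, 0.5], [-0.58, 2.79, 0, 0, 0, 0, 0.5], [-0.58, 2.79, 0, 0, 0, 0, 0.5], [-0.89, 2.33, 0.6, 0, 0, 0, 0.5], [-0.89, 2.33, 0.6, 0, 0, 0, 0.5], [-0.89, 2.33, 0.6, 0, 0, 0, 0.5], [-0.89, 2.33, 0.6, 0, 0, 0, 0.5], [-0.89, 2.33, 0.6, 0, 0, 0, 0.5], [0, 0, 0, 0, 0, 0, 0.5]],
  ],
)

```text
time: 24.98
eef_pos: [556.5, -60.5, 108.8]
orientation: [-0.0, 1.0, 0.014, -0.002]
contact_force: [0.0, -0.3, 0.4]
grip_width: 42.6
grip_force: 0.0
```

Emit:
play_rows(
  commands=[
    [[0, 0, 0, 0, 0, 0, 0.5], [0, 0, 0, 0, 0, 0, 0.5]],
  ],
)

```text
time: 25.15
eef_pos: [558.7, -57.2, 110.6]
orientation: [-0.0, 1.0, 0.015, -0.0]
contact_force: [0.0, 0.6, 0.2]
grip_width: 43.1
grip_force: 0.0
```

Run:
```python
from fit import *
s=r.state();print(s['eef_pos'],s['contact_force'],s['grip_width'],s['time'])
p,d=cap('wrist','w12')
circ('w12','knob',559.5,-58,14,66,78);circ('w12','cup top',559.5,-58,35,54,61)
plan(559.5,-58,59.5,-88,4)
```

```text
[558.73663485 -57.22180345 110.58229831] [0.04571158 0.58034985 0.18995822] 43.14830128093653 25.15
knob mec [559.4 -58.5] r 8.9 mean [560.3 -58.6  70.7] 465
cup top mec [559.4 -58.8] r 29.3 mean [562.  -58.7  56.8] 3421
row x4 [ 1.3900e-02  2.7400e-02  1.2831e+00  0.0000e+00  0.0000e+00 -9.0000e-04] |step|mm 12.8 a0 -88.2
```

Emit:
play_rows(
  commands=[
    [[0.06, 0.12, 1.3, 0, 0, 0, 0.5], [0, 0, 1.3, 0, 0, 0, 0.5], [0, 0, 1.3, 0, 0, 0, 0.5], [0, 0, 1.15, 0, 0, 0, 0.5], [0, 0, 0, 0, 0, 0, 0.5], [0, 0, 0, 0, 0, 0, 1], [0, 0, 0, 0, 0, 0, 1], [0, 0, 0, 0, 0, 0, 1], [0, 0, 0, 0, 0, 0, 1], [0, 0, 0, 0, 0, 0, 1], [0, 0, 0, 0, 0, 0, 1], [0, 0, 0, 0, 0, 0, 1]],
  ],
  squeeze=35,
)

```text
time: 26.2
eef_pos: [559.8, -58.9, 61.2]
orientation: [0.0, 1.0, 0.015, 0.001]
contact_force: [0.1, 1.3, 6.1]
grip_width: 16.2
grip_force: 34.7
```

Run:
```python
from h import *
s=r.state();print(s['eef_pos'],s['contact_force'],s['grip_width'],s['grip_force'])
e=s['eef_pos']
c=plan(e[0],e[1],160,-88.2,5); c=plan(600,200,160,-88.2,10,c)
```

```text
[559.77148726 -58.85496774  61.2137931 ] [0.14050355 1.31591116 6.10777502] 16.164014351289357 34.67775285243988
row x5 [ 0.0000e+00 -0.0000e+00 -1.9757e+00  0.0000e+00  0.0000e+00 -2.0000e-04] |step|mm 19.8 a0 -88.3
row x10 [ 0.4834 -2.5746 -0.      0.      0.     -0.    ] |step|mm 26.2 a0 -88.2
```

Emit:
play_rows(
  commands=[
    [[0, 0, -1.5, 0, 0, 0, 1], [0, 0, -2.0, 0, 0, 0, 1], [0, 0, -2.2, 0, 0, 0, 1], [0, 0, -2.2, 0, 0, 0, 1], [0, 0, -2.0, 0, 0, 0, 1], [0.2, -1.3, 0, 0, 0, 0, 1], [0.48, -2.57, 0, 0, 0, 0, 1], [0.48, -2.57, 0, 0, 0, 0, 1], [0.48, -2.57, 0, 0, 0, 0, 1], [0.48, -2.57, 0, 0, 0, 0, 1], [0.48, -2.57, 0, 0, 0, 0, 1], [0.48, -2.57, 0, 0, 0, 0, 1]],
  ],
)

```text
time: 27.2
eef_pos: [584.5, 110.8, 158.7]
orientation: [0.0, 1.0, 0.015, -0.001]
contact_force: [-0.1, -0.5, -1.0]
grip_width: 16.0
grip_force: 34.3
```

Emit:
play_rows(
  commands=[
    [[0.48, -2.57, 0, 0, 0, 0, 1], [0.48, -2.57, 0, 0, 0, 0, 1], [0.3, -1.5, 0, 0, 0, 0, 1], [0.2, -0.8, 0, 0, 0, 0, 1], [0, 0, 0, 0, 0, 0, 1], [0, 0, 0, 0, 0, 0, 1], [0, 0, 0, 0, 0, 0, 1]],
  ],
)

```text
time: 27.78
eef_pos: [597.2, 182.8, 159.4]
orientation: [0.0, 1.0, 0.015, -0.0]
contact_force: [-0.2, -0.5, -1.1]
grip_width: 15.9
grip_force: 34.3
```

Run:
```python
from fit import *
s=r.state();print(s['eef_pos'],s['contact_force'],s['grip_width'],s['time'])
p,d=cap('wrist','w13'); e=s['eef_pos']
circ('w13','cup',e[0],e[1],36,e[2]-60,e[2]-1);circ('w13','obj top',638.5,238.5,14,49,60)
plan(638.6,238.2,155,-88.2,4)
```

```text
[597.20445507 182.83582663 159.39836863] [-0.22868858 -0.49182067 -1.1337105 ] 15.874836214520894 27.7833
cup mec [596.9 182.5] r 30.0 mean [612.1 182.9 146.7] 5336
obj top mec [637.9 237.8] r 8.0 mean [638.3 237.3  52.3] 221
row x4 [ 1.0751e+00 -1.3535e+00  1.1310e-01  0.0000e+00  0.0000e+00 -5.0000e-04] |step|mm 17.3 a0 -88.3
```

View pics/w13.png

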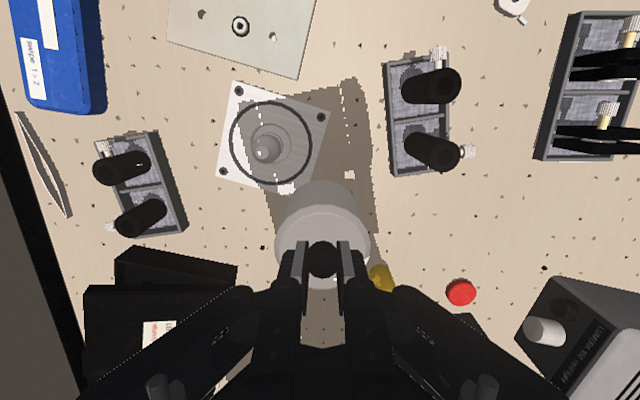

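Emit:
play_rows(
  commands=[
    [[1.075, -1.354, 0, 0, 0, 0, 1], [1.075, -1.354, 0, 0, 0, 0, 1], [1.075, -1.354, 0, 0, 0, 0, 1], [1.075, -1.354, 0, 0, 0, 0, 1], [0, 0, 0, 0, 0, 0, 1], [0, 0, 0, 0, 0, 0, 1], [0, 0, 0, 0, 0, 0, 1]],
  ],
)

```text
time: 28.42
eef_pos: [638.3, 238.4, 159.4]
orientation: [0.0, 1.0, 0.015, -0.0]
contact_force: [0.1, 0.8, -1.3]
grip_width: 15.7
grip_force: 34.3
```

Emit:
play_rows(
  commands=[
    [[0, 0, 1.5, 0, 0, 0, 1], [0, 0, 1.5, 0, 0, 0, 1], [0, 0, 1.5, 0, 0, 0, 1], [0, 0, 1.5, 0, 0, 0, 1], [0, 0, 1.0, 0, 0, 0, 1], [0, 0, 0.7, 0, 0, 0, 1], [0, 0, 0.4, 0, 0, 0, 1], [0, 0, 0.3, 0, 0, 0, 1], [0, 0, 0, 0, 0, 0, 1], [0, 0, 0, 0, 0, 0, 1]],
  ],
)

```text
time: 29.25
eef_pos: [638.9, 239.5, 76.1]
orientation: [-0.0, 1.0, 0.015, 0.0]
contact_force: [-0.3, 0.2, -0.6]
grip_width: 15.8
grip_force: 34.3
```

Emit:
play_rows(
  commands=[
    [[0, 0.08, 0.15, 0, 0, 0, 1], [0, 0, 0.15, 0, 0, 0, 1], [0, 0, 0, 0, 0, 0, 1], [0, 0, 0, 0, 0, 0, 1]],
  ],
)

```text
time: 29.58
eef_pos: [639.0, 238.9, 73.2]
orientation: [-0.0, 1.0, 0.015, 0.001]
contact_force: [0.5, 1.5, 3.0]
grip_width: 15.9
grip_force: 34.6
```

Emit:
play_rows(
  commands=[
    [[0, 0, 0, 0, 0, 0, 0.55], [0, 0, 0, 0, 0, 0, 0.55], [0, 0, 0, 0, 0, 0, 0.55], [0, 0, 0, 0, 0, 0, 0.55], [0, 0, -0.8, 0, 0, 0, 0.55], [0, 0, -2.0, 0, 0, 0, 0.55], [0, 0, -3, 0, 0, 0, 0.55], [0, 0, -3.0, 0, 0, 0, 0.55], [-2, 1.0, -3, 0, 0, 0, 0.55], [-2, 2, -3, 0, 0, 0, 0.55], [0, 0, 0, 0, 0, 0, 0.55], [0, 0, 0, 0, 0, 0, 0.55]],
  ],
)

```text
time: 30.58
eef_pos: [599.9, 207.0, 223.4]
orientation: [-0.0, 1.0, 0.015, 0.002]
contact_force: [0.4, 1.0, -0.1]
grip_width: 38.4
grip_force: 0.0
```

Run:
```python
from fit import *
s=r.state();print(s['eef_pos'],s['contact_force'],s['grip_width'],s['time'])
p,d=cap('wrist','w14')
circ('w14','cup top',638.5,238.5,35,64,73);circ('w14','knob',638.5,238.5,14,78,90)
circ('w14','tall',642.5,84.5,17,74,82);circ('w14','short',560,374.5,17,48,58);rect('w14','mount',667,-85,38,47,60)
```

```text
[599.87588821 207.04567272 223.36968974] [ 0.39217248  1.03364446 -0.1267227 ] 38.435393153883716 30.5833
cup top mec [638.4 238.6] r 29.8 mean [639.9 238.   68.6] 2121
knob mec [638.7 238.4] r 8.8 mean [638.7 238.3  82.8] 242
tall mec [643.2  83.9] r 13.3 mean [643.4  84.5  77.6] 412
short mec [560.7 372.7] r 13.1 mean [561.2 372.2  52.4] 317
mount [667.7 -83.9] [44.3 51.4] ang 2.0 zmed 52.4 1047
```

View pics/w14.png

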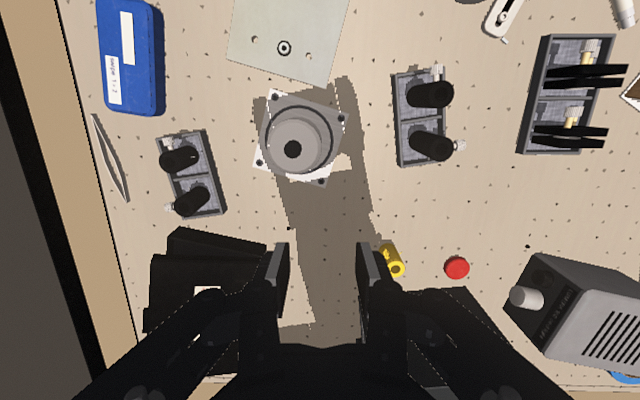

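The picture shows everything in place. The cover (290,145) is centred in the ring, its top at about 70 mm as it must be, both holders are upright in their racks, and the mount is lined up in the tray. Handing in.

```bash
python3 -c "
from station import r
print(r.hand_in())"
```

```text
the job is handed in; nothing more can be done
None
```

The job is handed in at about 31 s: both holders, the mount, the objective and its cover are all in their places, within about 2 mm by the wrist camera; the hand-in returned no verdict.

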